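Find the back stop of a tile-chest lid, then hold the lid at its balance point

TASK

The wooden chest of glaze test tiles has new hinges and its lid stay is not fitted yet. Take the shut lid by its bar handle and swing it up and over, under control all the way, until you feel it come up against its back stop; then bring it back to its balance point, standing straight up on its hinges where it would fall neither way, and finish there still gripping the handle so that the stay can be screwed on. Never let the lid drop or slam, and leave the bowl, mug, jar and brush around it where they are.

Things in the scene. Friction and masses are not known exactly. Their poses are not given: they have to be found in the camera images.
- chest: wooden chest fixed to the table, 190 mm deep (its x), 240 mm wide (its y), 80 mm tall without the lid; the lid is 12 mm thick and lies on top. Origin: centre of the underside. Its own -x side is the front, where the handle sticks out; the hinges are along the top edge of its +x side. It stands on the table turned so that the front faces to the robot's right (-y), give or take 30 degrees.
- lid (a joint): hinge angle of the lid: 0 shut (lid level), grows as the lid opens; 1.571 is straight up, which is the balance point (the lid is symmetric about its mid-plane, and its centre of mass is then right above the hinge axis); a rigid stop in the hinges ends the swing at about 2.0, some 25 degrees past upright. The hinge is nearly frictionless: let go, the lid falls shut or falls back. Lid mass 0.35 to 0.7 kg, centre of mass about 105 mm from the hinge axis.
- lid_hinge (a point): point on the hinge axis (86 mm above the table), half-way along it; the hinge axis is the chest's own y direction. This frame turns with the lid; with the lid shut its axes are parallel to the chest's.
- lid_handle (a point): middle of the handle: a round steel bar 12 mm in diameter, parallel to the hinge axis and 236 mm from it, in the mid-plane of the lid. It is carried by two flat arms (8 mm wide, 14 mm thick), 80 mm apart inside, so the bar is free over 80 mm. Between the bar and the lid's front edge there is 40 mm of open gap (also 40 mm to the chest's front face below). With the lid shut the bar is 86 mm above the table, with the lid upright 322 mm.
- mug_mid (a point): white mug with handle, 80 mm across, 90 mm tall, loose; point at its centre, half-way up. To be left alone.
- bowl_mid (a point): terracotta bowl, 130 mm across, 55 mm tall, loose; point at its centre, half-way up. To be left alone.
- jar_mid (a point): closed jar, 80 mm across, about 100 mm tall, loose; point at its centre, half-way up. To be left alone.
- brush_mid (a point): brush 190 mm long lying on the table, loose; point at its middle. To be left alone.

How it is judged (in metres and radians):
On the way:
1. the lid has been brought over against its back stop (value of joint lid above 1.95 rad), for 0.2 s.
At the end, for the whole second after the job is handed in: The lid stands upright on its hinges within 0.07 rad (4 degrees) of straight up, still (under 0.1 rad/s), with the fingers gripping its handle (more than 1 N of contact, grasp point within 55 mm of the middle of the bar) (value of joint lid between 1.501 and 1.641 rad and velocity of joint lid between -0.1 and 0.1 rad/s and contact force between the fingers and lid above 1 N and distance between the grasp point and lid_handle below 0.055 m); the arm keeps its last pose, push and grip.
It fails at once if the lid falls or slams (turns faster than 2.5 rad/s) (velocity of joint lid above 2.5 rad/s or velocity of joint lid below -2.5 rad/s).
It fails at once if the bowl, mug, jar or brush is moved by more than 30 mm (distance of any of mug_mid, bowl_mid, jar_mid, brush_mid from where it was at the start of the episode above 0.03 m).
It also fails if it takes over 51 s, if anything falls off the work surface, if the arm or the gripper's body presses on something with over 40 N, if the wrist force passes 120 N, or if a joint passes its speed limit or range.

ROBOT

A 6-joint arm with a two-finger parallel gripper is mounted at the origin on the work surface. World frame = base frame: x ahead of the robot, y to its left, z up, the work surface at z = 0. Lengths are in m, angles in degrees, forces in N, time in s.
With the tool pointing down it reaches from about 0.3 to 0.75 m from the base axis. Payload 8.5 kg.
Tool frame: the origin (TCP) lies at the very end of the fingers, on their centre line; the grasp point (between the pads) lies 19 mm behind it; x points along the fingers, y is the direction in which the jaws open and shut, and the axes are right-handed (so a half turn about x gives the same grasp; the last joint's range is limited). The gripper opens to 85 mm and grips with 20 to 120 N. Pads are 22 mm wide; open, the fingers measure 114 mm over their backs; the gripper's body (76 mm by 85 mm) begins 54 mm behind the grasp point. The pads swing forward as they close: fully open they stand 13 mm farther back than shut.
Start: joints at [59.341, 21.807, 74.336, -0, 83.858, -12.336], TCP at [0.173, 0.522, 0.231] pointing down, gripper open.
Joint ranges: [-178.18, 178.18], [-50.72, 133.34], [12.68, 142.11], [-81.47, 261.47], [9.98, 163.14], [-165.26, 165.26]. Speed limits (degrees/s): [136.94, 136.94, 180, 180, 180, 180].

INTERFACE

Orientations are given as a 3x3 rotation matrix whose columns are the frame's x, y, z axes.
In Python, from rig import sensors, cams, env gives the robot as it stands.
- The arm moves only by the shell command python3 -m crank 'ROWS' [FORCE]. ROWS is a JSON object of lists of equal length, an entry for each row: "hand": the closure in counts, from 0 (fully open) to 255 (shut); "translation": the shift along the tool's x, y, z in m, a list of three; "dr": the turn, a rotation vector about the tool's x, y, z in rad, a list of three. A call has 1 to 5 rows; each row is the pose to reach, as a shift and turn from the pose commanded when the call began, along the tool's axes at that moment; what a row does not reach only later rows make up. A row lasts 1/10 s, in which the tool goes at most 50 mm and 8.59 degrees, less where a joint would pass 70% of its speed; a pose out of reach is approached as far as the arm can. A call with a gripper value outside its range is refused whole. The fingers move at their own pace and stop on an object; FORCE is the grip in N (left out, the last holds). Time passes only in rows, so rows that repeat a pose let the fingers close. It gives the time, the measured TCP pose, the force and the opening at its end, in the units of the state.
- sensors.observe(): the state, without advancing time (a new reading comes with each control period).
- cams.get_image(name): name is "side" or "top"; returns (picture, depth): 420x560x3 uint8, blue, green, red; 420x560 float32, m along the optical axis (not along the pixel's ray), 0 where there is no reading.
- cams.calibration(name): a dict with "vertical_fov" (degrees; the focal length in pixels is half the picture's height over the tangent of half this angle, whatever the lens; pixels are square), "cx", "cy" (the principal point, pixels), "extrinsics" (4x4, takes a point from camera to world coordinates). Camera axes: x right, y down, z forward; pixel columns grow to the right and rows downward; lengths in m; the calibration is good to about 2 mm. A picture is of the moment at which its call begins. calibration takes no time and is no camera call.
- env.close_job(): hands the job in, once; it reports no verdict.
The state is a dict: "time_s": time; "q": joint angles; "qvel": joint speeds; "joint_efforts": joint torques, N m; "position": TCP position; "tool_rot": TCP orientation; "ft_force": force on the tool from outside, world axes, zero at the start; "wrist_torque": the same for the moment, N m; "grip_width": finger opening in m.
Only numpy, scipy, OpenCV 4.12 (cv2) and the standard library are available. Lean on these libraries where they do the work, as an engineer would, in place of code of your own. Each camera call takes 0.05 s, during which the arm holds its last target. There are 200 camera calls.

## Working session

There is one attempt and no reset: what is moved stays moved. The work goes in short steps, Python scripts to look and compute and a shell command to move; the robot and the scene stay as the last step left them, time stands still between calls to the robot, and variables do not carry over. Pictures are saved under pics/ and viewed, about 8 in all and at most 12, crops included, and the job is handed in when it is done.

```bash
ls; mkdir -p pics; python3 - <<'E'
from rig import sensors,cams,env
import cv2,numpy as np
for n in("side","top"):
    im,d=cams.get_image(n); cv2.imwrite(f"pics/{n}0.png",im); np.save(f"pics/{n}0.npy",d); c=cams.calibration(n);print(n,c)
s=sensors.observe();print(s)
E
```

```text
pics
side {'vertical_fov': 43.5423297666235, 'cx': 276.1267941949436, 'cy': 215.89235832961472, 'extrinsics': array([[-0.99945257, -0.02209112,  0.02462801,  0.51889485],
       [-0.03289318,  0.58365691, -0.81133387,  1.10533753],
       [ 0.00354897, -0.81169982, -0.58406404,  0.90554388],
       [ 0.        ,  0.        ,  0.        ,  1.        ]])}
top {'vertical_fov': 46.98779762687993, 'cx': 278.4795342976974, 'cy': 209.89696899101577, 'extrinsics': array([[ 0.02019604, -0.99704479,  0.0741202 ,  0.41959516],
       [-0.99964241, -0.01883776,  0.01897895, -0.04281069],
       [-0.0175266 , -0.074477  , -0.9970687 ,  1.45648651],
       [ 0.        ,  0.        ,  0.        ,  1.        ]])}
{'time_s': 0.1, 'q': array([ 5.93424295e+01,  2.18389534e+01,  7.43812009e+01, -1.09054799e-03,
        8.38568991e+01, -1.23359251e+01]), 'qvel': array([-0.0147399 , -0.07665913, -0.16872971,  0.01112557, -0.0406489 ,
       -0.0399786 ]), 'joint_efforts': array([ 4.24478741e-03, -4.49220514e+01, -2.31658047e+01, -1.53925207e-04,
        3.67997593e-03,  1.59674335e-05]), 'position': array([0.17276159, 0.52188018, 0.23075177]), 'tool_rot': array([[-6.69459990e-04,  3.14348723e-01,  9.49307343e-01],
       [-1.16651690e-03,  9.49306665e-01, -3.14349321e-01],
       [-9.99999096e-01, -1.31782735e-03, -2.68829732e-04]]), 'ft_force': array([-0.22593155, -0.86070206, -0.70994521]), 'wrist_torque': array([0.01773287, 0.0240845 , 0.01640856]), 'grip_width': 0.08547510298890465}
```

View pics/side0.png

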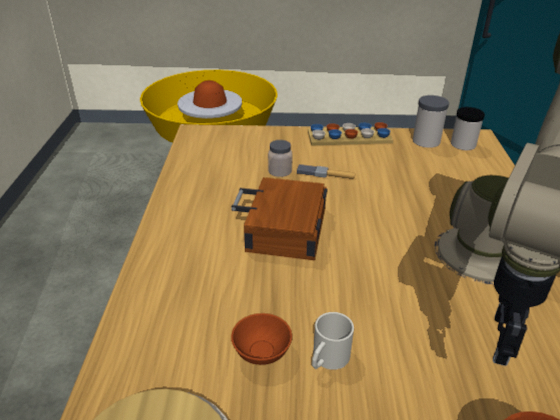

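View pics/top0.png

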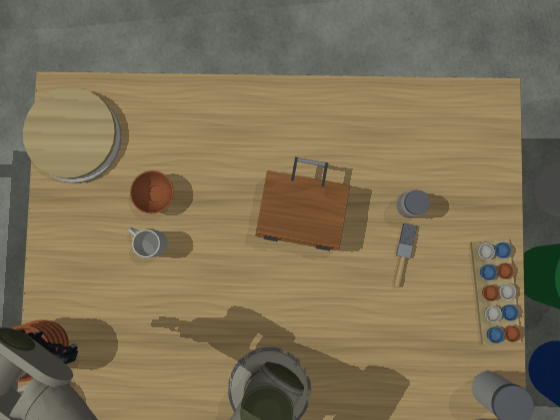

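The pictures show the front facing away from the robot (+x): the handle is at top pixel (310,160) and the hinges are at (270,238) and (325,247). The brief says it faces -y. The two views agree with each other, so I'll go by the pictures and measure.

```bash
cat > h.py <<'E'
import numpy as np,cv2
from rig import sensors,cams
def rays(n,uv):
    c=cams.calibration(n);f=210/np.tan(np.radians(c["vertical_fov"]/2));T=c["extrinsics"]
    uv=np.atleast_2d(uv).astype(float)
    d=np.c_[(uv[:,0]-c["cx"])/f,(uv[:,1]-c["cy"])/f,np.ones(len(uv))]@T[:3,:3].T
    return T[:3,3],d
def onz(n,uv,z):
    o,d=rays(n,uv);return o+d*((z-o[2])/d[:,2])[:,None]
E
python3 - <<'E'
from h import *
im=cv2.imread("pics/top0.png");hsv=cv2.cvtColor(im,cv2.COLOR_BGR2HSV)
d=np.load("pics/top0.npy")
v,u=np.mgrid[0:420,0:560]
c=cams.calibration("top");f=210/np.tan(np.radians(c["vertical_fov"]/2));T=c["extrinsics"]
P=np.stack([(u-c["cx"])/f*d,(v-c["cy"])/f*d,d],-1)@T[:3,:3].T+T[:3,3]
roi=np.zeros(d.shape,bool);roi[140:265,240:375]=1
m=roi&(P[...,2]>.075)&(P[...,2]<.11)
n,l,st,ce=cv2.connectedComponentsWithStats(m.astype(np.uint8))
print(st[:6])
lid=cv2.morphologyEx(m.astype(np.uint8),cv2.MORPH_OPEN,np.ones((13,13)))
q=onz("top",cv2.boxPoints(cv2.minAreaRect(cv2.findContours(lid,0,2)[0][0])),.092);print("lid corners",q.round(4))
print("lid z",np.median(P[...,2][lid>0]), "edges",np.linalg.norm(np.diff(q,axis=0),axis=1))
bar=m&~cv2.dilate(lid,np.ones((5,5))).astype(bool)
vv,uu=np.nonzero(bar);B=onz("top",np.c_[uu,vv],.086)
lc=q.mean(0);print("lid c",lc)
# front dir: from edges with ~0.19 length, sign +x
e=[q[1]-q[0],q[2]-q[1]];e=min(e,key=lambda a:np.linalg.norm(a));fr=e/np.linalg.norm(e);fr*=np.sign(fr[0]);print("front",fr,np.degrees(np.arctan2(fr[1],fr[0])))
t=(B-lc)@fr;s=(B-lc)@np.array([-fr[1],fr[0],0])
print("bar comp t hist",np.histogram(t,10),"s",s.min(),s.max(),"zmed",np.median(P[bar][:,2]))
for nm,uv,z in(("bowl",(152,192),.055),("mug",(148,243),.09),("jar",(414,204),.1),("brush",(404,255),0.01)):print(nm,onz("top",uv,z).round(3))
x=cv2.resize(im[140:265,240:375],None,fx=5,fy=5);x[cv2.resize((bar*1).astype(np.uint8)[140:265,240:375],None,fx=5,fy=5)>0]=(0,255,0);cv2.imwrite("pics/crop.png",x)
E
```

```text
[[     0      0    560    420 229300]
 [   256    156     94     95   5900]]
lid corners [[ 0.4452  0.0493  0.092 ]
 [ 0.6367  0.0185  0.092 ]
 [ 0.5966 -0.2195  0.092 ]
 [ 0.4065 -0.1864  0.092 ]]
lid z 0.09157917053626496 edges [0.19404782 0.24128785 0.19300045]
lid c [ 0.5212466  -0.08452151  0.092     ]
front [ 0.98726608 -0.15907763  0.        ] -9.153362670626095
bar comp t hist (array([ 27,   0,   0,  22,   2,   0,  10, 139,  49, 165]), array([-0.09770149, -0.07289865, -0.04809582, -0.02329299,  0.00150985,
        0.02631268,  0.05111551,  0.07591835,  0.10072118,  0.12552401,
        0.15032685])) s -0.1194790742673925 0.12077886361547455 zmed 0.09126778098927324
bowl [[0.569 0.356 0.055]]
mug [[0.42  0.351 0.09 ]]
jar [[ 0.544 -0.397  0.1  ]]
brush [[ 0.4   -0.391  0.01 ]]
```

View pics/crop.png

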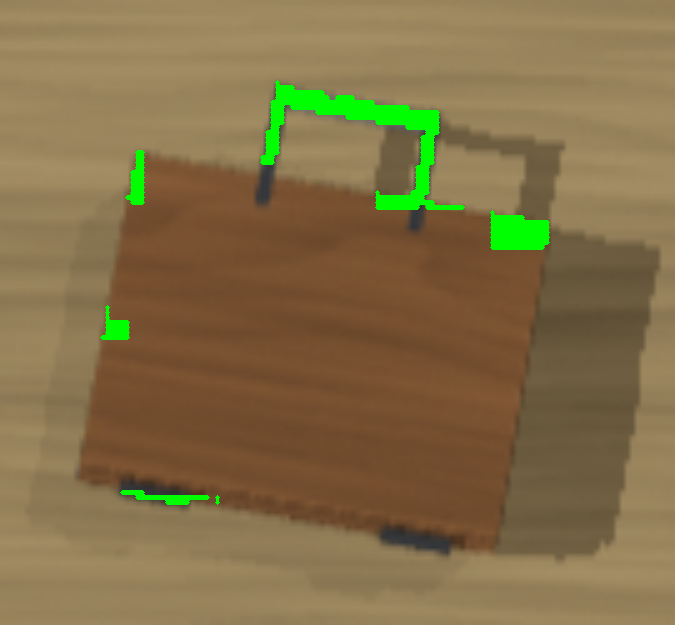

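The crop matches the given dimensions: the bar is 0.141 m from the lid centre, the front direction is about -9° in world yaw, and the hinges are on the robot's side. Next is a small planner helper. On the way over I'll check that the back-stop pose is reachable.

```bash
cat > go.py <<'E'
# goal in tool axes: go.py t(off along f from hinge) z_grasp [tilt deg about hinge axis]  (f,hinge fixed below)
import sys
from h import *
from scipy.spatial.transform import Rotation as Ro
F=np.array([.9873,-.1591,0]);H=np.array([.4274,-.0694,0.086])
def goal(t,z,tilt=0,s=0):
    A=np.array([-F[1],F[0],0])
    x=np.array([0,0,-1.]);R=np.c_[x,F,np.cross(x,F)]
    R=Ro.from_rotvec(A*np.radians(tilt)).as_matrix()@R
    g=H+F*t+A*s;g[2]=z
    return g+R[:,0]*.019,R
def rel(s,g,R):
    R0=s["tool_rot"];return R0.T@(g-s["position"]),Ro.from_matrix(R0.T@R).as_rotvec()
if __name__=="__main__":
    s=sensors.observe();a=[float(x) for x in sys.argv[1:]]
    g,R=goal(*a);p,r=rel(s,g,R);print("goal",g.round(4),"now",s["position"].round(4),"tr",p.round(4),"dr",r.round(4))
    print("t",s["time_s"],"q",s["q"].round(1),"F",s["ft_force"].round(1),"w",round(s["grip_width"],4))
E
python3 go.py -.098 .3006; python3 go.py 0.236 .2
```

```text
goal [ 0.3306 -0.0538  0.2816] now [0.1728 0.5219 0.2308] tr [-0.0503 -0.4969  0.3308] dr [1.4108e+00 7.0000e-04 1.3000e-03]
t 0.1 q [ 59.3  21.8  74.4  -0.   83.9 -12.3] F [-0.2 -0.9 -0.7] w 0.0855
goal [ 0.6604 -0.1069  0.181 ] now [0.1728 0.5219 0.2308] tr [ 0.0502 -0.4436  0.6606] dr [1.4108e+00 7.0000e-04 1.3000e-03]
t 0.1 q [ 59.3  21.8  74.4  -0.   83.9 -12.3] F [-0.2 -0.9 -0.7] w 0.0855
```

```bash
python3 -m crank '{"hand":[0,0,0,0,0],"translation":[[-0.004,-0.041,0.027],[-0.008,-0.082,0.055],[-0.012,-0.123,0.082],[-0.016,-0.164,0.11],[-0.021,-0.205,0.137]],"dr":[[0.12,0,0],[0.24,0,0],[0.36,0,0],[0.48,0,0],[0.6,0,0]]}' 40; python3 go.py -.098 .3006
```

```text
time_s: 0.6
position: [0.2383, 0.2826, 0.2522]
tool_rot: [[-0.0, 0.798, 0.603], [-0.0, 0.603, -0.798], [-1.0, -0.0, 0.0]]
ft_force: [1.7, -0.2, 1.2]
grip_width: 0.0853
goal [ 0.3306 -0.0538  0.2816] now [0.2383 0.2826 0.2522] tr [-0.0293 -0.129   0.3241] dr [8.066e-01 3.000e-04 4.000e-04]
t 0.6 q [31.3  2.2 96.9 -0.  80.9 -5.7] F [ 1.7 -0.2  1.2] w 0.0853
```

```bash
python3 -m crank '{"hand":[0,0,0,0,0],"translation":[[-0.004,-0.018,0.045],[-0.008,-0.036,0.09],[-0.012,-0.054,0.135],[-0.016,-0.072,0.18],[-0.02,-0.09,0.225]],"dr":[[0.12,0,0],[0.24,0,0],[0.36,0,0],[0.48,0,0],[0.6,0,0]]}'; python3 go.py -.098 .3006
```

```text
time_s: 1.1
position: [0.303, 0.0491, 0.2726]
tool_rot: [[0.001, 0.999, 0.046], [-0.0, 0.046, -0.999], [-1.0, 0.001, 0.0]]
ft_force: [2.1, 1.2, 0.2]
grip_width: 0.0855
goal [ 0.3306 -0.0538  0.2816] now [0.303  0.0491 0.2726] tr [-0.009   0.0229  0.1041] dr [ 0.2059 -0.     -0.0006]
t 1.1 q [-13.3  -6.1 101.2   0.   84.8 -16. ] F [2.1 1.2 0.2] w 0.0855
```

Back-stop pose is comfortably in reach. On to the handle, with the jaws partly closed.

```bash
python3 -m crank '{"hand":[50,105,105,105,105],"translation":[[-0.004,0.01,0.045],[-0.009,0.023,0.104],[-0.009,0.023,0.104],[-0.009,0.023,0.104],[-0.009,0.023,0.104]],"dr":[[0.1,0,0],[0.206,0,0],[0.206,0,0],[0.206,0,0],[0.206,0,0]]}'; python3 go.py .236 .2
```

```text
time_s: 1.6
position: [0.3311, -0.0508, 0.281]
tool_rot: [[-0.001, 0.988, -0.153], [0.001, -0.153, -0.988], [-1.0, -0.001, -0.001]]
ft_force: [0.9, 0.7, -0.3]
grip_width: 0.05
goal [ 0.6604 -0.1069  0.181 ] now [ 0.3311 -0.0508  0.281 ] tr [0.0997 0.3341 0.0051] dr [ 0.006  -0.0007  0.0009]
t 1.6 q [-29.3  -3.1  97.2   0.   85.9 -20.5] F [ 0.9  0.7 -0.3] w 0.05
```

```bash
python3 -m crank '{"hand":[105,105,105,105,105],"translation":[[0,0.045,0],[0.01,0.09,0.001],[0.02,0.135,0.002],[0.03,0.18,0.003],[0.04,0.225,0.004]],"dr":[[0.006,0,0],[0.006,0,0],[0.006,0,0],[0.006,0,0],[0.006,0,0]]}'
python3 -m crank '{"hand":[105,105,105,105,105],"translation":[[0.02,0.04,0],[0.04,0.08,0.001],[0.06,0.109,0.001],[0.06,0.109,0.001],[0.06,0.109,0.001]],"dr":[[0,0,0],[0,0,0],[0,0,0],[0,0,0],[0,0,0]]}'; python3 go.py .236 .086
python3 - <<'E'
from h import *
a=cams.get_image("top")[0][130:260,240:380];b=cams.get_image("side")[0][130:260,190:330]
cv2.imwrite("pics/pre.png",np.hstack([cv2.resize(i,None,fx=2.8,fy=2.8,interpolation=2) for i in(a,b)]))
E
```

```text
time_s: 2.1
position: [0.5547, -0.0879, 0.2408]
tool_rot: [[-0.0, 0.988, -0.156], [0.0, -0.156, -0.988], [-1.0, -0.0, -0.0]]
ft_force: [-0.1, -0.0, 0.6]
grip_width: 0.0502
time_s: 2.6
position: [0.6604, -0.1065, 0.1809]
tool_rot: [[-0.001, 0.988, -0.157], [0.001, -0.157, -0.988], [-1.0, -0.002, -0.0]]
ft_force: [0.4, 0.2, 0.4]
grip_width: 0.0502
goal [ 0.6604 -0.1069  0.067 ] now [ 0.6604 -0.1065  0.1809] tr [0.1139 0.0002 0.0005] dr [ 0.0019 -0.0004  0.0016]
t 2.6 q [-19.3  36.   57.8   0.   86.3 -10.2] F [0.4 0.2 0.4] w 0.0502
```

View pics/pre.png

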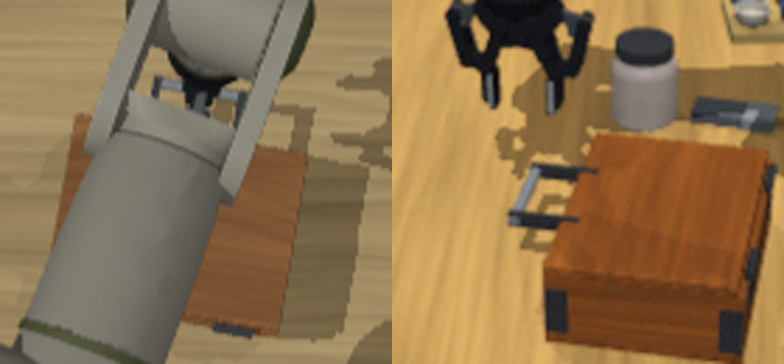

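The fingers sit over the handle, and in the top crop the hand is between the two arms at (200,95). Descending with a force check, then closing.

```bash
python3 -m crank '{"hand":[105,105,105,105,105],"translation":[[0.02,0,0],[0.04,0,0],[0.06,0,0],[0.07,0,0],[0.08,0,0]],"dr":[[0,0,0],[0,0,0],[0,0,0],[0,0,0],[0,0,0]]}'
python3 -m crank '{"hand":[105,105,105,105,105],"translation":[[0.01,0,0],[0.02,0,0],[0.03,0,0],[0.034,0,0],[0.034,0,0]],"dr":[[0,0,0],[0,0,0],[0,0,0],[0,0,0],[0,0,0]]}'; python3 go.py .236 .086
```

```text
time_s: 3.2
position: [0.6606, -0.1086, 0.1023]
tool_rot: [[0.002, 0.987, -0.16], [-0.001, -0.16, -0.987], [-1.0, 0.002, 0.0]]
ft_force: [0.3, -0.5, 0.6]
grip_width: 0.0503
time_s: 3.7
position: [0.6604, -0.1089, 0.0666]
tool_rot: [[-0.001, 0.987, -0.16], [0.0, -0.16, -0.987], [-1.0, -0.001, -0.0]]
ft_force: [0.4, -0.2, 0.3]
grip_width: 0.05
goal [ 0.6604 -0.1069  0.067 ] now [ 0.6604 -0.1089  0.0666] tr [-0.0004 -0.0003 -0.0019] dr [-0.0013 -0.0002  0.0011]
t 3.7 q [-19.5  41.8  66.3   0.   72.  -10.2] F [ 0.4 -0.2  0.3] w 0.05
```

```bash
python3 -m crank '{"hand":[140,170,200,255,255],"translation":[[0,0,0],[0,0,0],[0,0,0],[0,0,0],[0,0,0]],"dr":[[0,0,0],[0,0,0],[0,0,0],[0,0,0],[0,0,0]]}' 35
python3 -m crank '{"hand":[255,255,255,255],"translation":[[0,0,0],[0,0,0],[0,0,0],[0,0,0]],"dr":[[0,0,0],[0,0,0],[0,0,0],[0,0,0]]}'; python3 go.py .236 .086
```

```text
time_s: 4.2
position: [0.6624, -0.1093, 0.068]
tool_rot: [[0.005, 0.987, -0.16], [-0.001, -0.16, -0.987], [-1.0, 0.005, 0.0]]
ft_force: [6.9, -0.9, -1.6]
grip_width: 0.0107
time_s: 4.6
position: [0.6624, -0.1093, 0.068]
tool_rot: [[0.005, 0.987, -0.16], [-0.001, -0.16, -0.987], [-1.0, 0.005, 0.0]]
ft_force: [7.7, -0.6, -0.3]
grip_width: 0.0108
goal [ 0.6604 -0.1069  0.067 ] now [ 0.6624 -0.1093  0.068 ] tr [ 0.001  -0.0023 -0.002 ] dr [-0.0012  0.0003 -0.005 ]
t 4.6 q [-19.5  41.7  66.1   0.   71.9 -10.2] F [ 7.7 -0.6 -0.3] w 0.0108
```

Gripped: 10.8 mm opening and a 7 N pull, which means the bar is about 2 mm farther out than I commanded. I'll shift the hinge estimate to match and tabulate the arc. The tool keeps pointing down and the bar turns in the pads.

```bash
sed -i 's/H=np.array.*/H=np.array([.4294,-.0718,.086])/' go.py
cat >> go.py <<'E'
    d=s["position"]+[0,0,.019]-H;d=s["position"]-s["tool_rot"][:,0]*.019-H
    print("theta",round(np.arctan2(d[2],d@F),3),"r",round(np.hypot(d[2],d@F),4))
E
python3 - <<'E'
import numpy as np
r=.236
for a in np.arange(0,2.0,.3):
    print(round(a,2),[[round(-r*(np.sin(a+k)-np.sin(a)),4),round(r*(np.cos(a+k)-np.cos(a)),4)] for k in (.06,.12,.18,.24,.3)])
E
python3 -m crank '{"hand":[255,255,255,255,255],"translation":[[-0.014,0.002,0],[-0.028,0.001,0],[-0.042,-0.001,0],[-0.056,-0.004,0],[-0.07,-0.0085,0]],"dr":[[0,0,0],[0,0,0],[0,0,0],[0,0,0],[0,0,0]]}'; python3 go.py .236 .086
```

```text
0.0 [[np.float64(-0.0142), np.float64(-0.0004)], [np.float64(-0.0283), np.float64(-0.0017)], [np.float64(-0.0423), np.float64(-0.0038)], [np.float64(-0.0561), np.float64(-0.0068)], [np.float64(-0.0697), np.float64(-0.0105)]]
0.3 [[np.float64(-0.0134), np.float64(-0.0046)], [np.float64(-0.0265), np.float64(-0.01)], [np.float64(-0.0392), np.float64(-0.0161)], [np.float64(-0.0516), np.float64(-0.023)], [np.float64(-0.0635), np.float64(-0.0307)]]
0.6 [[np.float64(-0.0114), np.float64(-0.0083)], [np.float64(-0.0224), np.float64(-0.0174)], [np.float64(-0.0327), np.float64(-0.027)], [np.float64(-0.0425), np.float64(-0.0373)], [np.float64(-0.0516), np.float64(-0.0481)]]
0.9 [[np.float64(-0.0085), np.float64(-0.0113)], [np.float64(-0.0162), np.float64(-0.0232)], [np.float64(-0.0233), np.float64(-0.0355)], [np.float64(-0.0296), np.float64(-0.0481)], [np.float64(-0.0351), np.float64(-0.0612)]]
1.2 [[np.float64(-0.0047), np.float64(-0.0133)], [np.float64(-0.0087), np.float64(-0.0269)], [np.float64(-0.0118), np.float64(-0.0408)], [np.float64(-0.014), np.float64(-0.0547)], [np.float64(-0.0154), np.float64(-0.0688)]]
1.5 [[np.float64(-0.0006), np.float64(-0.0141)], [np.float64(-0.0003), np.float64(-0.0283)], [np.float64(0.0008), np.float64(-0.0424)], [np.float64(0.0028), np.float64(-0.0564)], [np.float64(0.0056), np.float64(-0.0703)]]
1.8 [[np.float64(0.0036), np.float64(-0.0137)], [np.float64(0.0081), np.float64(-0.0271)], [np.float64(0.0133), np.float64(-0.0403)], [np.float64(0.0193), np.float64(-0.0531)], [np.float64(0.0261), np.float64(-0.0655)]]
time_s: 5.1
position: [0.6521, -0.1076, 0.1387]
tool_rot: [[0.001, 0.987, -0.16], [-0.0, -0.16, -0.987], [-1.0, 0.001, 0.0]]
ft_force: [0.3, -0.6, -3.1]
grip_width: 0.0103
goal [ 0.6624 -0.1093  0.067 ] now [ 0.6521 -0.1076  0.1387] tr [0.0717 0.0103 0.    ] dr [-0.0013  0.0002 -0.0011]
t 5.1 q [-19.6  37.   63.2   0.   79.8 -10.4] F [ 0.3 -0.6 -3.1] w 0.0103
theta 0.308 r 0.2367
```

Very clean, with forces near lid weight only. Continuing to θ≈0.9.

```bash
python3 -m crank '{"hand":[255,255,255,255,255],"translation":[[-0.013,-0.005,0],[-0.0265,-0.01,0],[-0.039,-0.016,0],[-0.0515,-0.023,0],[-0.0635,-0.031,0]],"dr":[[0,0,0],[0,0,0],[0,0,0],[0,0,0],[0,0,0]]}'; python3 go.py .236 .086|tail -1
python3 -m crank '{"hand":[255,255,255,255,255],"translation":[[-0.0115,-0.0085,0],[-0.0225,-0.0175,0],[-0.0325,-0.027,0],[-0.0425,-0.037,0],[-0.0515,-0.048,0]],"dr":[[0,0,0],[0,0,0],[0,0,0],[0,0,0],[0,0,0]]}'; python3 go.py .236 .086|tail -2
```

```text
time_s: 5.6
position: [0.6225, -0.103, 0.203]
tool_rot: [[0.005, 0.987, -0.16], [-0.002, -0.16, -0.987], [-1.0, 0.005, 0.001]]
ft_force: [8.2, -3.0, 1.9]
grip_width: 0.0106
theta 0.608 r 0.2382
time_s: 6.1
position: [0.5761, -0.0957, 0.256]
tool_rot: [[0.01, 0.987, -0.16], [-0.003, -0.16, -0.987], [-1.0, 0.01, 0.002]]
ft_force: [9.5, -3.8, 8.5]
grip_width: 0.0107
t 6.1 q [-21.   24.1  66.5   0.   88.8 -11.8] F [ 9.5 -3.8  8.5] w 0.0107
theta 0.905 r 0.2403
```

A 12 N outward radial pull shows my arc is about 2–3 mm too tight, so I'll relax it while continuing to 1.5.

```bash
python3 -m crank '{"hand":[255,255,255,255,255],"translation":[[-0.0095,-0.0105,0],[-0.018,-0.022,0],[-0.0255,-0.034,0],[-0.032,-0.0465,0],[-0.0375,-0.0595,0]],"dr":[[0,0,0],[0,0,0],[0,0,0],[0,0,0],[0,0,0]]}'; python3 go.py .236 .086|tail -1
python3 -m crank '{"hand":[255,255,255,255,255],"translation":[[-0.005,-0.0135,0],[-0.0095,-0.027,0],[-0.0125,-0.041,0],[-0.015,-0.055,0],[-0.0165,-0.069,0]],"dr":[[0,0,0],[0,0,0],[0,0,0],[0,0,0],[0,0,0]]}'; python3 go.py .236 .086|tail -2
```

```text
time_s: 6.6
position: [0.5157, -0.0861, 0.2923]
tool_rot: [[0.005, 0.987, -0.161], [-0.003, -0.161, -0.987], [-1.0, 0.006, 0.002]]
ft_force: [3.3, -5.5, 4.0]
grip_width: 0.0105
theta 1.201 r 0.2417
time_s: 7.1
position: [0.447, -0.075, 0.3083]
tool_rot: [[0.004, 0.987, -0.161], [-0.003, -0.161, -0.987], [-1.0, 0.004, 0.003]]
ft_force: [-0.2, -6.0, 4.7]
grip_width: 0.0102
t 7.1 q [-24.5   8.9  79.7  -0.1  91.1 -15.2] F [-0.2 -6.   4.7] w 0.0102
theta 1.497 r 0.2419
```

```bash
python3 -m crank '{"hand":[255,255,255,255,255],"translation":[[0,-0.014,0.0005],[0.0005,-0.028,0.001],[0.0015,-0.042,0.001],[0.0035,-0.056,0.001],[0.006,-0.07,0.001]],"dr":[[0,0,0],[0,0,0],[0,0,0],[0,0,0],[0,0,0]]}'; python3 go.py .236 .086|tail -2
python3 -m crank '{"hand":[255,255,255,255,255],"translation":[[0.0015,-0.006,0],[0.0035,-0.012,0],[0.0055,-0.018,0],[0.0075,-0.024,0],[0.0075,-0.024,0]],"dr":[[0,0,0],[0,0,0],[0,0,0],[0,0,0],[0,0,0]]}'; python3 go.py .236 .086|tail -2
```

```text
time_s: 7.6
position: [0.3773, -0.064, 0.3012]
tool_rot: [[0.002, 0.987, -0.16], [-0.002, -0.16, -0.987], [-1.0, 0.002, 0.001]]
ft_force: [0.3, -4.3, -0.9]
grip_width: 0.0104
t 7.6 q [-27.5   1.5  89.3  -0.   89.  -18.3] F [ 0.3 -4.3 -0.9] w 0.0104
theta 1.792 r 0.2401
time_s: 8.1
position: [0.3539, -0.0604, 0.2937]
tool_rot: [[0.001, 0.987, -0.16], [-0.002, -0.16, -0.987], [-1.0, 0.001, 0.001]]
ft_force: [-2.6, -2.3, 7.0]
grip_width: 0.0104
t 8.1 q [-28.7  -0.8  93.   -0.1  87.8 -19.5] F [-2.6 -2.3  7. ] w 0.0104
theta 1.896 r 0.2393
```

```bash
python3 -m crank '{"hand":[255,255,255,255,255],"translation":[[0.001,-0.0035,0],[0.002,-0.007,0],[0.0035,-0.0105,0],[0.005,-0.014,0],[0.0065,-0.0175,0]],"dr":[[0,0,0],[0,0,0],[0,0,0],[0,0,0],[0,0,0]]}'; python3 go.py .236 .086|tail -2
python3 -m crank '{"hand":[255,255,255],"translation":[[0.0015,-0.0035,0],[0.003,-0.007,0],[0.003,-0.007,0]],"dr":[[0,0,0],[0,0,0],[0,0,0]]}'; python3 go.py .236 .086|tail -2
```

```text
time_s: 8.6
position: [0.3368, -0.0576, 0.2866]
tool_rot: [[-0.0, 0.987, -0.16], [-0.001, -0.16, -0.987], [-1.0, 0.0, 0.001]]
ft_force: [-2.0, -5.2, 5.2]
grip_width: 0.0106
t 8.6 q [-29.8  -2.5  95.7  -0.1  86.8 -20.5] F [-2.  -5.2  5.2] w 0.0106
theta 1.974 r 0.2388
time_s: 8.9
position: [0.3322, -0.057, 0.2843]
tool_rot: [[0.007, 0.987, -0.16], [-0.002, -0.16, -0.987], [-1.0, 0.007, 0.001]]
ft_force: [10.7, -4.1, 3.5]
grip_width: 0.0103
t 8.9 q [-30.2  -3.2  96.7   0.1  86.  -21. ] F [10.7 -4.1  3.5] w 0.0103
theta 1.996 r 0.2386
```

Force jumped +13 N against the motion at θ≈1.996. To confirm it's the stop, I'll push 4 mm more and hold.

```bash
python3 -m crank '{"hand":[255,255,255,255,255],"translation":[[0.001,-0.002,0],[0.0015,-0.004,0],[0.0015,-0.004,0],[0.0015,-0.004,0],[0.0015,-0.004,0]],"dr":[[0,0,0],[0,0,0],[0,0,0],[0,0,0],[0,0,0]]}'; python3 go.py .236 .086|tail -2
python3 - <<'E'
from h import *
a=cams.get_image("side")[0][60:270,160:420]
cv2.imwrite("pics/stop.png",cv2.resize(a,None,fx=2.5,fy=2.5,interpolation=2))
E
```

```text
time_s: 9.4
position: [0.3322, -0.057, 0.2843]
tool_rot: [[0.018, 0.987, -0.16], [-0.003, -0.16, -0.987], [-1.0, 0.018, 0.0]]
ft_force: [29.5, -2.8, 4.6]
grip_width: 0.0108
t 9.4 q [-30.4  -3.5  97.    0.4  85.5 -21.2] F [29.5 -2.8  4.6] w 0.0108
theta 1.997 r 0.2387
```

View pics/stop.png

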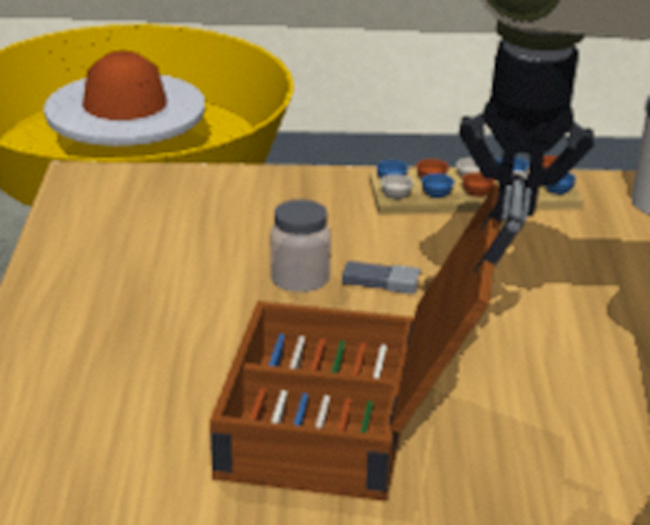

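The stop is confirmed: no movement while the force rose to 29 N. The picture shows the lid leaning back past upright with the handle still gripped and the jar and brush undisturbed. The shut-to-stop travel along the front direction is 0.3343 m against 0.3342 m ideal, so the hinge estimate is good. Easing back to upright.

```bash
python3 -m crank '{"hand":[255,255,255,255,255],"translation":[[-0.002,0.008,0],[-0.006,0.016,0],[-0.0095,0.024,0],[-0.0125,0.032,0],[-0.015,0.04,0]],"dr":[[0,0,0],[0,0,0],[0,0,0],[0,0,0],[0,0,0]]}'; python3 go.py 0 .3255
python3 -m crank '{"hand":[255,255,255,255,255],"translation":[[-0.002,0.008,0],[-0.004,0.016,0],[-0.0055,0.024,0],[-0.007,0.032,0],[-0.008,0.04,0]],"dr":[[0,0,0],[0,0,0],[0,0,0],[0,0,0],[0,0,0]]}'; python3 go.py 0 .3255
```

```text
time_s: 9.95
position: [0.3653, -0.062, 0.2967]
tool_rot: [[-0.002, 0.987, -0.16], [0.0, -0.16, -0.987], [-1.0, -0.002, 0.0]]
ft_force: [-3.4, -4.1, 1.5]
grip_width: 0.0102
goal [ 0.4294 -0.0718  0.3065] now [ 0.3653 -0.062   0.2967] tr [-0.0099  0.0648 -0.0006] dr [-0.0014  0.0001  0.0024]
t 9.95 q [-28.1   0.5  91.2  -0.1  88.5 -18.8] F [-3.4 -4.1  1.5] w 0.0102
theta 1.846 r 0.2387
time_s: 10.45
position: [0.4059, -0.0684, 0.3048]
tool_rot: [[-0.0, 0.987, -0.16], [0.001, -0.16, -0.987], [-1.0, -0.0, -0.001]]
ft_force: [-1.7, -1.2, -2.2]
grip_width: 0.0103
goal [ 0.4294 -0.0718  0.3065] now [ 0.4059 -0.0684  0.3048] tr [-0.0017  0.0238 -0.0004] dr [-0.0011 -0.0006  0.0004]
t 10.45 q [-26.2   4.7  85.3   0.   90.  -16.9] F [-1.7 -1.2 -2.2] w 0.0103
theta 1.67 r 0.239
```

```bash
python3 -m crank '{"hand":[255,255,255,255,255],"translation":[[-0.001,0.008,0],[-0.0015,0.016,0],[-0.0015,0.021,0],[-0.0015,0.024,0],[-0.0015,0.024,0]],"dr":[[0,0,0],[0,0,0],[0,0,0],[0,0,0],[0,0,0]]}'
python3 -m crank '{"hand":[255,255,255,255,255],"translation":[[0,0,0],[0,0,0],[0,0,0],[0,0,0],[0,0,0]],"dr":[[0,0,0],[0,0,0],[0,0,0],[0,0,0],[0,0,0]]}'; python3 go.py 0 .3255
python3 - <<'E'
from h import *
im,d=cams.get_image("side")
cv2.imwrite("pics/end_side.png",im)
a=cams.get_image("top")[0];cv2.imwrite("pics/end_top.png",a)
# lid board slope by side depth: brown pixels above chest
c=cams.calibration("side");f=210/np.tan(np.radians(c["vertical_fov"]/2));T=c["extrinsics"]
v,u=np.mgrid[0:420,0:560];P=np.stack([(u-c["cx"])/f*d,(v-c["cy"])/f*d,d],-1)@T[:3,:3].T+T[:3,3]
F=np.array([.9873,-.1591,0]);A=np.array([.1591,.9873,0]);H=np.array([.4294,-.0718,.086]);hs=cv2.cvtColor(im,cv2.COLOR_BGR2HSV)
t=(P-H)@F;s=(P-H)@A;z=P[...,2]-.086
m=(hs[...,0]<14)&(hs[...,1]>120)&(z>.03)&(z<.19)&(abs(t)<.1)&(abs(s)<.13)&(d>0)
k=m&(s<.11)   # front (inside) face
for lo in np.arange(.03,.19,.04):
    j=k&(z>lo)&(z<lo+.04); print(round(lo,2),j.sum(),np.median(t[j]).round(4) if j.any() else None)
if k.sum()>50:
    p=np.polyfit(z[k],t[k],1);print("lid lean dt/dz",p,"theta",np.pi/2-np.arctan(p[0]))
E
```

```text
time_s: 10.95
position: [0.4293, -0.0721, 0.3063]
tool_rot: [[0.0, 0.987, -0.16], [0.001, -0.16, -0.987], [-1.0, 0.0, -0.001]]
ft_force: [-0.2, 1.4, 2.4]
grip_width: 0.0106
time_s: 11.45
position: [0.4289, -0.072, 0.3063]
tool_rot: [[-0.0, 0.987, -0.16], [0.001, -0.16, -0.987], [-1.0, -0.0, -0.001]]
ft_force: [-0.6, 4.8, 2.4]
grip_width: 0.0106
goal [ 0.4294 -0.0718  0.3065] now [ 0.4289 -0.072   0.3063] tr [-0.0002  0.0005 -0.0003] dr [-0.001  -0.0006  0.0002]
t 11.45 q [-25.2   7.2  82.2   0.   90.6 -16. ] F [-0.6  4.8  2.4] w 0.0106
theta 1.573 r 0.2393
0.03 60 -0.0052
0.07 67 -0.005
0.11 77 -0.0052
0.15 78 -0.0052
lid lean dt/dz [ 0.00347551 -0.00542875] theta 1.5673208277972044
```

View pics/end_side.png

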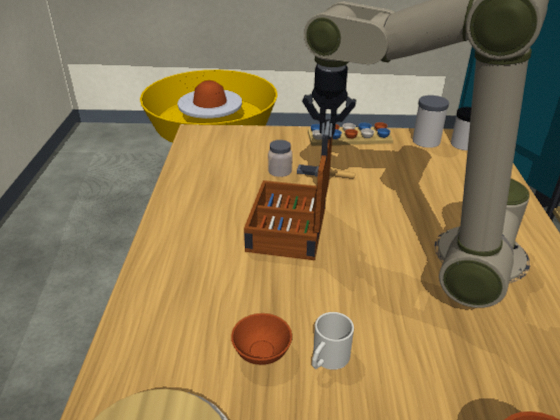

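View pics/end_top.png

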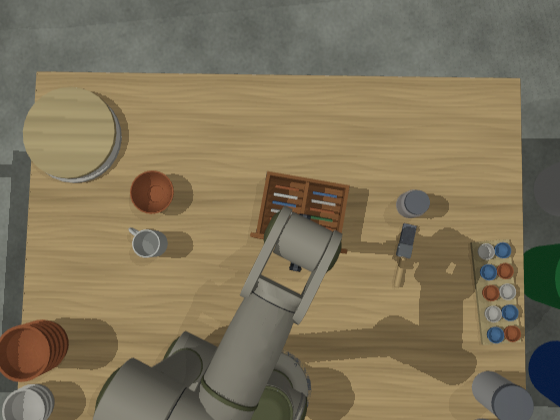

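The lid stands upright at side pixel (323,185). The arm kinematics give 1.573 rad and the depth slope gives 1.567. The bowl (152,192), mug (148,243), jar (414,204) and brush (404,255) are at the same pixels as at the start. The hand is still gripping at 10.6 mm with small forces, so I'm handing in.

```bash
python3 -c "
from rig import env,sensors
s=sensors.observe();print(s['qvel'].round(2));print(env.close_job())"
```

```text
[ 0.    0.03 -0.01  0.04 -0.07  0.09]
the job is handed in; nothing more can be done
None
```

The lid went over to its back stop, came back to upright, and I handed the job in at about 11.5 s with the gripper still holding the handle. No verdict is reported on hand-in.

- **Swing:** I gripped the bar from above at 35 N and swung the lid at about 0.6 rad/s or less, letting the bar turn between the pads.
- **Back stop:** The stop was at about 1.997 rad. Pushing 4 mm further did not move the lid, and the force rose from 11 to 29.5 N over about 0.5 s.
- **Final position:** The arm position puts the lid at 1.573 rad and the side camera's depth picture at 1.567 rad. The arm was practically still, the grip opening was 10.6 mm (a 12 mm bar), and the force on the tool was about 5 N.
- **Other objects:** The bowl, mug, jar and brush looked unmoved in the start and end pictures. I compared these by eye, not by measurement.
- **Disagreements:**
  - The brief says the chest front faces -y. Both cameras showed it facing +x, turned about 9° towards -y, so I worked from the pictures.
  - The grasp point measured about 239–242 mm from the hinge once the lid was up, instead of 236 mm. The bar probably sat a few millimetres off the grasp point in the pads.

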